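# Set out a hot-plate station

### The arm

A 7-joint arm with a two-finger parallel gripper is mounted at the origin on the work surface. World frame = base frame: x ahead of the robot, y to its left, z up, the work surface at z = 0. Lengths are in m, angles in rad, forces in N, time in s.
With the tool pointing down it reaches from about 0.425 to 0.975 m from the base axis. Payload 16.7 kg.
Tool frame: the origin (TCP) lies at the very end of the fingers, on their centre line; the grasp point (between the pads) lies env.tcp_to_grasp behind it (env.tcp_to_grasp is the distance from the TCP to the grasp point, in m); z points along the fingers, y is the line along which they close (so a half turn about z gives the same grasp; the last joint's range is limited). The gripper opens to 85 mm and grips with 20 to 120 N. Pads are 22 mm wide; open, the fingers measure 114 mm over their backs; the gripper's body (76 mm by 85 mm) begins 54 mm behind the grasp point. The pads swing forward as they close: fully open they stand 13 mm farther back than shut.
Start: joints at [-1.315, 0.426, 0.074, 1.606, -0.034, 1.111, -0.067], TCP at [0.266, 0.62, 0.231] pointing down, gripper open.
Joint ranges: [-2.85, 2.85], [-0.5, 2.14], [-1.23, 1.37], [0.21, 2.46], [-1.02, 4.16], [0.16, 2.05], [-2.73, 2.73]. Speed limits (rad/s): [1.89, 1.89, 2.39, 2.39, 3.01, 3.01, 3.01].

### API

Orientations are given as a rotation vector (axis times angle).
In Python, from bench import env, camera, camera_params gives the robot as it stands.
- The arm moves only by the tool drive_tool, never from a script. Its argument "series" is a list of rows, each an object of numbers: "jaw": the finger opening in cm, from 0 to 8.54; "tx", "ty", "tz": the shift along the tool's x, y, z in cm; "spin": the turn about the tool's z in degrees. A call has 1 to 10 rows; each row is the pose to reach, as a shift and turn from the pose commanded when the call began, along the tool's axes at that moment; what a row does not reach only later rows make up. A row lasts 1/10 s, in which the tool goes at most 50 mm and 8.59 degrees, less where a joint would pass 70% of its speed; a pose out of reach is approached as far as the arm can. A call with a gripper value outside its range is refused whole. The fingers move at their own pace and stop on an object; "force" is the grip in N (left out, the last holds). Time passes only in rows, so rows that repeat a pose let the fingers close. It gives the time, the measured TCP pose, the force, the opening and the grip force at its end, in the units of the state.
- env.get_obs(): the state, without advancing time (a new reading comes with each control period).
- camera(name): name is "side" or "top" or "wrist"; returns the picture (400x640x3 uint8, red, green, blue); there is no depth.
- camera_params(name): a dict with "intrinsics" (3x3 intrinsics, pixels), "extrinsics" (4x4, takes a point from camera to world coordinates). Camera axes: x right, y down, z forward; pixel columns grow to the right and rows downward; lengths in m; the calibration is good to about 2 mm. The wrist camera is an equidistant fisheye: a pixel r from the principal point sees the ray r / f radians off the axis. A picture is of the moment at which its call begins: read the wrist's pose just before it. camera_params takes no time and is no camera call; for the wrist camera it gives the pose at the moment of the call.
- env.close_job(): hands the job in; it is judged then, once.
The state is a dict: "t": time; "q": joint angles; "qvel": joint speeds; "effort": joint torques, N m; "position": TCP position; "tool_rot": TCP orientation; "ft_force": force on the tool from outside, world axes, zero at the start; "ft_torque": the same for the moment, N m; "finger_gap": finger opening in m; "grasp_force": force on a finger pad.
Only numpy, scipy, OpenCV 4.12 (cv2) and the standard library are available. Lean on these libraries where they do the work, as an engineer would, in place of code of your own. Each camera call takes 0.05 s, during which the arm holds its last target. There are 200 camera calls.

### The job

Set the hot-plate station out: stand the white crucible in the middle of the hot plate's round top and put its knobbed lid squarely on it; stand the tall slim vial midway between the centres of the test-tube rack and the open beaker, and stand the stoppered flask directly behind that vial (farther from the robot, in line with the rack's long sides) with a gap of about 25 mm between the flask's foot and the vial. Everything ends upright, let go and at rest; leave the open beaker and the squat jar where they are.

Things in the scene. Friction and masses are not known exactly. Their poses are not given: they have to be found in the camera images.
- crucible_mid (a point): Loose white porcelain crucible, a plain open cylinder 50 mm in diameter (foot 42 mm) and 50 mm high, wall 4 mm, standing upright; about 80 g. The point is its centre, 25 mm above its underside; z up its axis.
- lid_mid (a point): Loose white porcelain lid of the crucible: flat disc 58 mm in diameter and 5 mm thick, flat underside, with an upright central knob 14 to 16 mm in diameter rising 20 mm above the disc (25 mm over all); about 40 g. Starts knob up on the bench. The point is on its axis, 12.5 mm above its underside; z up through the knob.
- vial_mid (a point): Loose tall slim glass vial with a white cap, 32 mm in diameter, 70 mm high; about 40 g. The point is its centre, 35 mm above its underside; z up its axis.
- flask_mid (a point): Loose conical glass flask with a dark rubber stopper fixed in its mouth, 112 mm high: foot 64 mm in diameter, tapering from 8 mm above the underside to a straight neck 26 mm in diameter between 68 and 98 mm, stopper 29 to 31 mm in diameter above that; about 100 g. The point is on its axis, 56 mm above its underside; z up its axis.
- squat_mid (a point): Bystander, to be left alone: loose squat glass jar with a white cap, 48 mm in diameter, 42 mm high, standing among the things to be moved. The point is its centre, 21 mm above its underside.
- beaker_mid (a point): Bystander and landmark, to be left where it is: loose open glass beaker without a cap, 68 mm in diameter, 85 mm high, about 200 mm from the rack's centre on the rack's +y side. The point is on its axis, 42.5 mm above its underside.
- plate_top (a point): Centre of the upper face of the hot plate's round metal plate, 85 mm above the bench, plate 132 mm in diameter. The hot plate (fixed; white housing 140 mm wide and 170 mm deep, knobs on the front) stands either left or right. x points to its back, away from the robot, z up.
- rack: Fixed blue test-tube rack, 110 mm long (its x axis, pointing away from the robot), 75 mm wide (y axis, to the left), 65 mm high, with four glass tubes that reach 101 mm above the bench. Origin at the centre of its underside, on the bench.
Not all that is in view belongs to the job. Leave any red look-alike of the part that bears crucible_mid alone.

How it is judged:
At the end, for the whole second after the job is handed in: Crucible within 15 mm of the plate's centre; lid within 8 mm of its axis; vial within 18 mm (rack x, y) of 100 mm to the rack's +y side, midway to the beaker; flask behind it, 58-92 mm centre to centre, within 22 mm of the same line; all upright (0.12 rad), heights within 6 mm, at rest (horizontal distance between crucible_mid and plate_top below 0.015 m and height (world z) of crucible_mid between 0.104 and 0.116 m and horizontal distance between lid_mid and crucible_mid below 0.008 m and height (world z) of lid_mid between 0.1415 and 0.1535 m and x of vial_mid in the frame of rack between -0.018 and 0.018 m and y of vial_mid in the frame of rack between 0.082 and 0.118 m and height (world z) of vial_mid between 0.029 and 0.041 m and y of flask_mid in the frame of rack between 0.078 and 0.122 m and x of flask_mid in the frame of rack above 0.03 m and horizontal distance between flask_mid and vial_mid between 0.058 and 0.092 m and height (world z) of flask_mid between 0.05 and 0.062 m and angle between each of crucible_mid, lid_mid, vial_mid, flask_mid's own z axis and vertical below 0.12 rad and linear speed of each of crucible, lid, vial, flask below 0.02 m/s); the robot touches nothing.
It fails at once if the open beaker is moved by more than 15 mm (distance of beaker_mid from where it was at the start of the episode above 0.015 m).
It fails at once if the squat jar is moved by more than 15 mm (distance of squat_mid from where it was at the start of the episode above 0.015 m).
It also fails if it takes over 128 s, if anything falls off the work surface, if the arm or the gripper's body presses on something with over 40 N, if the wrist force passes 120 N, or if a joint passes its speed limit or range.

## Working session

There is one attempt and no reset: what is moved stays moved. The work goes in short steps, Python scripts to look and compute and a tool call to move; the robot and the scene stay as the last step left them, time stands still between calls to the robot, and variables do not carry over. Pictures are saved under pics/ and viewed, at most 16 in all, crops included, and the job is handed in when it is done.

Besides the shell and the picture viewer there is one more tool, called after "Emit:" as name(argument=value, ...), one argument or row to a line, values as JSON. drive_tool: Moves the arm, as the interface text tells. Its arguments: {"type":"object","properties":{"series":{"type":"array","items":{"type":"object","properties":{"jaw":{"type":"number"},"tx":{"type":"number"},"ty":{"type":"number"},"tz":{"type":"number"},"spin":{"type":"number"}}}},"force":{"type":"number"}},"required":["series"]}

```bash
mkdir -p pics
cat > h.py <<'E'
import numpy as np, cv2
from bench import env, camera, camera_params
from scipy.spatial.transform import Rotation as R
def snap(n,f):
    p=camera_params(n); im=camera(n); cv2.imwrite('pics/'+f,im[:,:,::-1]); return im,p
def ray(p,u,v,fish=False):
    K=np.array(p['intrinsics']);T=np.array(p['extrinsics'])
    x=(u-K[0,2])/K[0,0];y=(v-K[1,2])/K[1,1]
    if fish:
        r=np.hypot(x,y)+1e-9; d=np.array([np.sin(r)*x/r,np.sin(r)*y/r,np.cos(r)])
    else: d=np.array([x,y,1.])
    return T[:3,3],T[:3,:3]@d
def onz(p,u,v,z,fish=False):
    o,d=ray(p,u,v,fish); return o+d*(z-o[2])/d[2]
def proj(p,X,fish=False):
    K=np.array(p['intrinsics']);T=np.array(p['extrinsics'])
    c=T[:3,:3].T@(np.asarray(X)-T[:3,3])
    if fish:
        t=np.arctan2(np.hypot(c[0],c[1]),c[2]);h=np.hypot(c[0],c[1])+1e-9;x,y=c[0]/h*t,c[1]/h*t
    else:x,y=c[0]/c[2],c[1]/c[2]
    return np.array([K[0,0]*x+K[0,2],K[1,1]*y+K[1,2]])
E
python3 - <<'E'
from h import *
np.set_printoptions(precision=4,suppress=True)
o=env.get_obs();print(o['t'],o['position'],o['tool_rot'],R.from_rotvec(o['tool_rot']).as_matrix(),o['finger_gap'],env.tcp_to_grasp)
for n in('side','top','wrist'):
    im,p=snap(n,n+'0.png');print(n,p['intrinsics'],p['extrinsics'])
E
```

```text
0.0 [0.2657 0.6201 0.2306] [-0.6315 -3.0773  0.0021] [[-0.9192  0.3938 -0.0004]
 [ 0.3938  0.9192 -0.0013]
 [-0.0001 -0.0013 -1.    ]] 0.08527346283972326 0.0187
side [[423.7482   0.     321.6775]
 [  0.     423.7482 200.6481]
 [  0.       0.       1.    ]] [[ 0.9982 -0.0367  0.0478  0.4417]
 [-0.0601 -0.5499  0.833  -0.7458]
 [-0.0043 -0.8344 -0.5512  0.5924]
 [ 0.      0.      0.      1.    ]]
top [[478.089   0.    321.911]
 [  0.    478.089 197.917]
 [  0.      0.      1.   ]] [[-0.0092 -0.9919  0.1269  0.3394]
 [-1.      0.0087 -0.0039  0.0588]
 [ 0.0028 -0.127  -0.9919  1.1766]
 [ 0.      0.      0.      1.    ]]
wrist [[309.7069   0.     320.5212]
 [  0.     309.7069 197.3456]
 [  0.       0.       1.    ]] [[ 0.3939  0.8828  0.2558  0.2005]
 [ 0.9192 -0.3777 -0.1119  0.6479]
 [-0.0022  0.2792 -0.9602  0.3734]
 [ 0.      0.      0.      1.    ]]
```

View pics/top0.png

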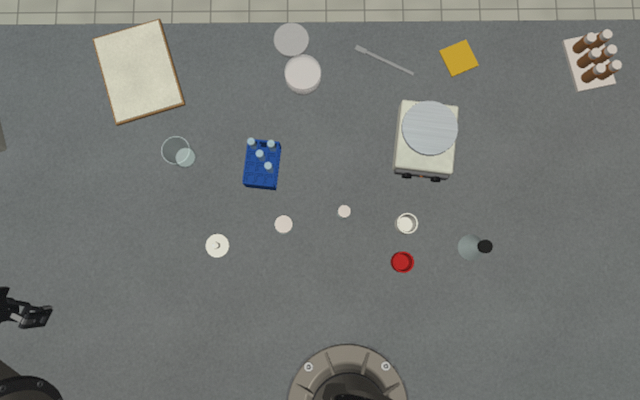

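View pics/side0.png

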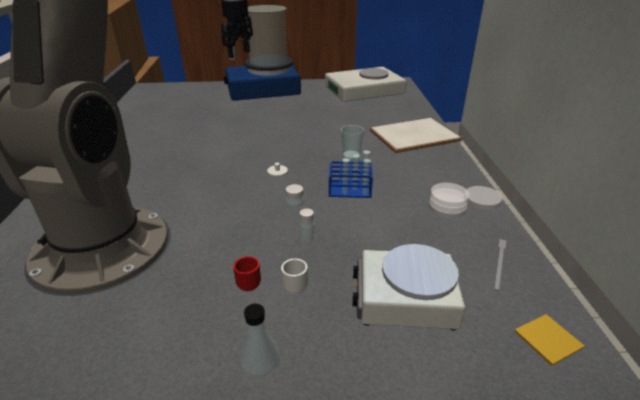

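The top view shows the lid at (217,245), squat jar (284,224), vial (344,211), crucible (407,223), red decoy (402,262), flask stopper (485,246), plate (429,128), rack (262,164) and beaker rim (175,150). The side view agrees with this layout.

```bash
cat > m.py <<'E'
from h import *
np.set_printoptions(precision=4,suppress=True)
im=cv2.imread('pics/top0.png');p=camera_params('top');hsv=cv2.cvtColor(im,cv2.COLOR_BGR2HSV)
def blob(u,v,w,mask,name,z):
    m=np.zeros(mask.shape,np.uint8);m[v-w:v+w,u-w:u+w]=mask[v-w:v+w,u-w:u+w]
    cs,_=cv2.findContours(m,cv2.RETR_EXTERNAL,cv2.CHAIN_APPROX_NONE)
    c=max(cs,key=cv2.contourArea);(a,b),r=cv2.minEnclosingCircle(cv2.convexHull(c));mo=cv2.moments(cv2.convexHull(c))
    X=onz(p,mo['m10']/mo['m00'],mo['m01']/mo['m00'],z)
    s=np.linalg.norm(onz(p,a+r,b,z)-onz(p,a-r,b,z));print(name,X,'diam',s,'reach',np.hypot(*X[:2]));return c
g=im.min(2)
W=(g>150).astype(np.uint8)*255
for n,u,v,w,z in[('lid',217,245,18,.005),('squat',284,224,15,.042),('vial',344,211,13,.07),('cruc',407,223,18,.05)]:blob(u,v,w,W,n,z)
blob(485,246,12,(im.max(2)<50).astype(np.uint8)*255,'stopper',.112)
pl=((hsv[...,1]>15)&(hsv[...,0]>95)&(hsv[...,0]<135)&(g>110)).astype(np.uint8)*255
blob(429,128,36,pl,'plate',.085)
bl=((hsv[...,1]>150)&(hsv[...,0]>95)&(hsv[...,0]<130)).astype(np.uint8)*255
c=blob(262,164,35,bl,'rack',.065);r=cv2.minAreaRect(c);print(r);bx=cv2.boxPoints(r)
print([onz(p,*q,.065)for q in bx])
for u,v in[(175,150)]:print('beaker rim',onz(p,u,v,.085),onz(p,162,150,.085),onz(p,189,150,.085),'base',onz(p,185,157,0))
cv2.imwrite('pics/c0.png',np.vstack([cv2.resize(im[115:205,140:300],None,fx=4,fy=4)]))
E
python3 m.py
```

```text
lid [0.3752 0.3117 0.005 ] diam 0.058653992957217294 reach 0.48773604053296377
squat [0.4236 0.1474 0.042 ] diam 0.043019746806824744 reach 0.4485718135153686
vial [0.4508 0.0038 0.07  ] diam 0.029166842023042455 reach 0.4508162528725165
cruc [ 0.4225 -0.1461  0.05  ] diam 0.050665239560900986 reach 0.4470481415959796
stopper [ 0.3649 -0.3054  0.112 ] diam 0.03102068301652364 reach 0.47584586877656887Traceback (most recent call last):
  File "m.py", line 15, in <module>
    blob(429,128,36,pl,'plate',.085)
    ~~~~^^^^^^^^^^^^^^^^^^^^^^^^^^^^
  File "m.py", line 8, in blob
    X=onz(p,mo['m10']/mo['m00'],mo['m01']/mo['m00'],z)
            ~~~~~~~~~^~~~~~~~~~
ZeroDivisionError: float division by zero
```

Run:
```python
import cv2
im=cv2.imread('pics/top0.png')
cv2.imwrite('pics/c1.png',cv2.resize(im[115:200,145:295],None,fx=5,fy=5,interpolation=cv2.INTER_CUBIC))
```

```text
(no output)
```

View pics/c1.png

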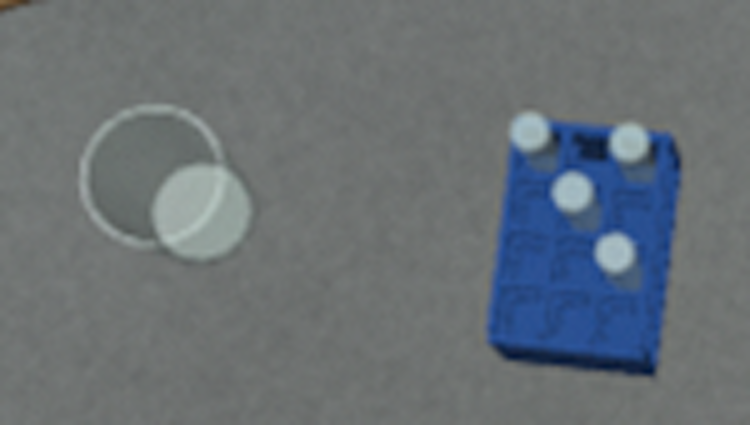

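The beaker rim is centred at about (175.4,150). The rack's top-face corners are about (247.6,139.4), (278.4,142), (243.4,184) and (274,187).

```bash
python3 - <<'E'
from h import *
np.set_printoptions(precision=4,suppress=True)
p=camera_params('top');im=cv2.imread('pics/top0.png')
c=[onz(p,145+a/5,115+b/5,.065) for a,b in[(513,122),(667,135),(645,360),(492,345)]]
for i in range(4):print(c[i],np.linalg.norm(c[i]-c[(i+1)%4]))
ce=np.mean(c,0);ax=(c[0]-c[3]+c[1]-c[2])[:2];ax/=np.linalg.norm(ax);ay=(c[3]-c[2]+c[0]-c[1])[:2];print('rack',ce,ax,ay/np.linalg.norm(ay))
print('beaker',onz(p,145+152/5,115+175/5,.085),onz(p,145+80/5,115+175/5,.085)-onz(p,145+225/5,115+175/5,.085))
hsv=cv2.cvtColor(im,cv2.COLOR_BGR2HSV)
print(im[128,400:460:6],im[95:160:6,429], im[150,398:404])
E
python3 - <<'E'
import cv2
im=cv2.imread('pics/top0.png')
cv2.imwrite('pics/c2.png',cv2.resize(im[92:192,380:480],None,fx=6,fy=6,interpolation=cv2.INTER_CUBIC))
E
```

```text
[0.6237 0.2299 0.065 ] 0.07363349907282059
[0.6167 0.1566 0.065 ] 0.1086283430885181
[0.5085 0.1667 0.065 ] 0.07238017046792095
[0.5163 0.2387 0.065 ] 0.10770691277685591
rack [0.5663 0.198  0.065 ] [ 0.9962 -0.087 ] [0.1008 0.9949]
beaker [0.5947 0.3947 0.085 ] [0.0006 0.0675 0.    ]
[[187 204 205]
 [187 188 182]
 [187 187 182]
 [181 182 176]
 [181 183 176]
 [178 178 174]
 [178 178 172]
 [183 183 178]
 [184 186 181]
 [182 183 179]] [[110 110 109]
 [167 167 164]
 [181 180 177]
 [180 181 176]
 [181 183 178]
 [181 181 175]
 [183 184 179]
 [182 182 177]
 [181 182 176]
 [178 179 172]
 [117 122 120]] [[180 197 195]
 [181 198 195]
 [181 198 195]
 [180 197 195]
 [180 197 194]
 [181 198 194]]
```

View pics/c2.png

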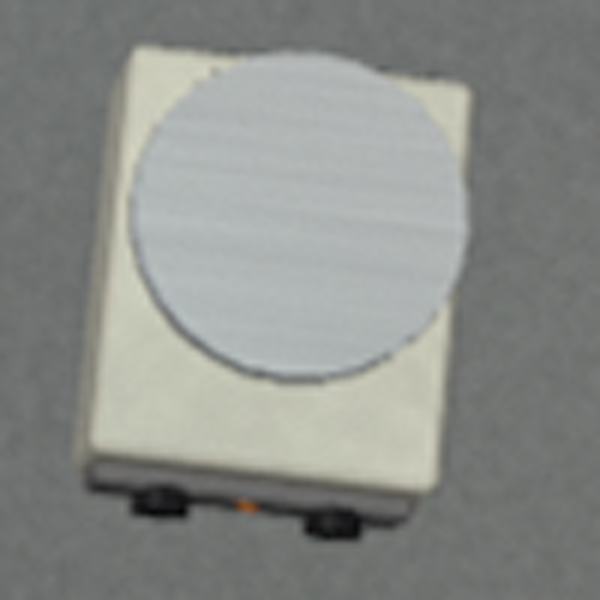

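Plate centre is at crop (300,217), which is pixel (430,128.2). I'll write a helper that gives the move numbers for a world target.

```bash
cat > to.py <<'E'
from h import *
import sys
def to(x,y,z,yaw,o=None):
    o=o or env.get_obs();M=R.from_rotvec(o['tool_rot']).as_matrix()
    d=M.T@(np.array([x,y,z])-o['position'])*100
    cur=np.degrees(np.arctan2(M[1,1],M[0,1]));s=-(yaw-cur)
    print('t%.1f'%o['t'],'pos',o['position'].round(4),'yaw %.1f'%cur,'-> tx %.2f ty %.2f tz %.2f spin %.1f'%(*d,s),'gap %.4f F %.1f'%(o['finger_gap'],o['grasp_force']))
if __name__=='__main__':
    v=list(map(float,sys.argv[1:]));
    for i in range(0,len(v),4):to(*v[i:i+4])
E
python3 to.py .451 .004 .231 -5; python3 -c "
from h import *
p=camera_params('top');print(onz(p,430,128.2,.085), onz(p,374,128.2,.085)-onz(p,486.3,128.2,.085),onz(p,402,262,.05))"
```

```text
t0.1 pos [0.2658 0.6201 0.2308] yaw 66.8 -> tx -41.29 ty -49.34 tz 0.03 spin 71.8 gap 0.0856 F 0.0
[ 0.64184839 -0.20077281  0.085     ] [0.00221179 0.26374449 0.        ] [ 0.33099922 -0.13145879  0.05      ]
```

Emit:
drive_tool(
  series=[
    {"tx": -41.3, "ty": -49.3, "tz": 0, "spin": 71.8, "jaw": 8.5},
    {"tx": -41.3, "ty": -49.3, "tz": 0, "spin": 71.8, "jaw": 8.5},
    {"tx": -41.3, "ty": -49.3, "tz": 0, "spin": 71.8, "jaw": 8.5},
    {"tx": -41.3, "ty": -49.3, "tz": 0, "spin": 71.8, "jaw": 8.5},
    {"tx": -41.3, "ty": -49.3, "tz": 0, "spin": 71.8, "jaw": 8.5},
    {"tx": -41.3, "ty": -49.3, "tz": 0, "spin": 71.8, "jaw": 8.5},
    {"tx": -41.3, "ty": -49.3, "tz": 0, "spin": 71.8, "jaw": 8.5},
    {"tx": -41.3, "ty": -49.3, "tz": 0, "spin": 71.8, "jaw": 8.5},
    {"tx": -41.3, "ty": -49.3, "tz": 0, "spin": 71.8, "jaw": 8.5},
    {"tx": -41.3, "ty": -49.3, "tz": 0, "spin": 71.8, "jaw": 8.5},
  ],
)

```text
t: 1.15
position: [0.4101, 0.1397, 0.2314]
tool_rot: [-2.318, -2.12, -0.001]
ft_force: [1.9, 1.0, 0.3]
finger_gap: 0.0851
grasp_force: 0.0
```

```bash
python3 to.py .451 .004 .2 -5
```

```text
t1.1 pos [0.4101 0.1397 0.2314] yaw -5.1 -> tx -13.15 ty 5.29 tz 3.13 spin -0.1 gap 0.0851 F 0.0
```

Emit:
drive_tool(
  series=[
    {"tx": -13.15, "ty": 5.3, "tz": 3.1},
    {"tx": -13.15, "ty": 5.3, "tz": 3.1},
    {"tx": -13.15, "ty": 5.3, "tz": 3.1},
    {"tx": -13.15, "ty": 5.3, "tz": 3.1},
    {"tx": -13.15, "ty": 5.3, "tz": 3.1},
    {"tx": -13.15, "ty": 5.3, "tz": 3.1},
  ],
)

```text
validation failed for argument at $.se...
```

```bash
python3 to.py .451 .004 .03 -5; python3 -c "
from h import *
im,p=snap('wrist','w1.png')
print(proj(p,[.451,.004,.07],1))"
```

```text
t1.1 pos [0.4101 0.1397 0.2314] yaw -5.1 -> tx -13.16 ty 5.29 tz 20.13 spin -0.1 gap 0.0851 F 0.0
[365.87791478 290.49848554]
```

View pics/w1.png

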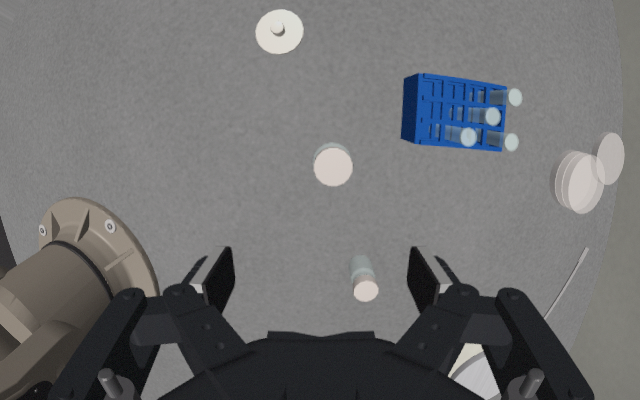

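The wrist view shows the vial cap at (366,291), matching the projection of (365.9,290.5), so the estimate holds. The move was refused, apparently because each row needs every field.

Emit:
drive_tool(
  series=[
    {"tx": -13.15, "ty": 5.3, "tz": 3.1, "spin": 0, "jaw": 8.5},
    {"tx": -13.15, "ty": 5.3, "tz": 3.1, "spin": 0, "jaw": 8.5},
    {"tx": -13.15, "ty": 5.3, "tz": 3.1, "spin": 0, "jaw": 8.5},
    {"tx": -13.15, "ty": 5.3, "tz": 3.1, "spin": 0, "jaw": 8.5},
    {"tx": -13.15, "ty": 5.3, "tz": 20.1, "spin": 0, "jaw": 8.5},
    {"tx": -13.15, "ty": 5.3, "tz": 20.1, "spin": 0, "jaw": 8.5},
    {"tx": -13.15, "ty": 5.3, "tz": 20.1, "spin": 0, "jaw": 8.5},
    {"tx": -13.15, "ty": 5.3, "tz": 20.1, "spin": 0, "jaw": 8.5},
    {"tx": -13.15, "ty": 5.3, "tz": 20.1, "spin": 0, "jaw": 8.5},
    {"tx": -13.15, "ty": 5.3, "tz": 20.1, "spin": 0, "jaw": 8.5},
  ],
  force=30,
)

```text
t: 2.2
position: [0.4515, 0.0059, 0.0308]
tool_rot: [-2.316, -2.122, 0.001]
ft_force: [-0.6, 0.1, 0.2]
finger_gap: 0.085
grasp_force: 0.0
```

Emit:
drive_tool(
  series=[
    {"tx": 0, "ty": 0, "tz": 0, "spin": 0, "jaw": 2.5},
    {"tx": 0, "ty": 0, "tz": 0, "spin": 0, "jaw": 2.5},
    {"tx": 0, "ty": 0, "tz": 0, "spin": 0, "jaw": 2.5},
    {"tx": 0, "ty": 0, "tz": 0, "spin": 0, "jaw": 2.5},
    {"tx": 0, "ty": 0, "tz": 0, "spin": 0, "jaw": 2.5},
    {"tx": 0, "ty": 0, "tz": 0, "spin": 0, "jaw": 2.5},
    {"tx": 0, "ty": 0, "tz": 0, "spin": 0, "jaw": 2.5},
    {"tx": 0, "ty": 0, "tz": 0, "spin": 0, "jaw": 2.5},
  ],
  force=30,
)

```text
t: 3.0
position: [0.4519, 0.0063, 0.0311]
tool_rot: [2.316, 2.123, 0.002]
ft_force: [-3.1, 1.6, 15.8]
finger_gap: 0.0301
grasp_force: 28.4
```

```bash
python3 to.py .451 .004 .03 -5 .5757 .2976 .2 -5
```

```text
t3.0 pos [0.4519 0.0063 0.0311] yaw -5.0 -> tx -0.24 ty -0.07 tz 0.11 spin 0.0 gap 0.0301 F 28.4
t3.0 pos [0.4519 0.0063 0.0311] yaw -5.0 -> tx 30.11 ty 9.82 tz -16.86 spin 0.0 gap 0.0301 F 28.4
```

Emit:
drive_tool(
  series=[
    {"tx": 0, "ty": 0, "tz": -15, "spin": 0, "jaw": 2.5},
    {"tx": 0, "ty": 0, "tz": -15, "spin": 0, "jaw": 2.5},
    {"tx": 0, "ty": 0, "tz": -15, "spin": 0, "jaw": 2.5},
    {"tx": 30.3, "ty": 9.9, "tz": -15, "spin": 0, "jaw": 2.5},
    {"tx": 30.3, "ty": 9.9, "tz": -15, "spin": 0, "jaw": 2.5},
    {"tx": 30.3, "ty": 9.9, "tz": -15, "spin": 0, "jaw": 2.5},
    {"tx": 30.3, "ty": 9.9, "tz": -15, "spin": 0, "jaw": 2.5},
    {"tx": 30.3, "ty": 9.9, "tz": -15, "spin": 0, "jaw": 2.5},
    {"tx": 30.3, "ty": 9.9, "tz": -15, "spin": 0, "jaw": 2.5},
    {"tx": 30.3, "ty": 9.9, "tz": -15, "spin": 0, "jaw": 2.5},
  ],
)

```text
t: 4.0
position: [0.5766, 0.3047, 0.1798]
tool_rot: [-2.311, -2.128, -0.001]
ft_force: [-0.9, -1.2, -0.0]
finger_gap: 0.03
grasp_force: 30.5
```

Emit:
drive_tool(
  series=[
    {"tx": 0, "ty": 0, "tz": 0, "spin": 0, "jaw": 2.5},
    {"tx": 0, "ty": 0, "tz": 0, "spin": 0, "jaw": 2.5},
  ],
)

```text
t: 4.2
position: [0.5761, 0.2989, 0.1801]
tool_rot: [2.316, 2.122, -0.001]
ft_force: [0.3, -1.2, 0.0]
finger_gap: 0.0299
grasp_force: 30.5
```

```bash
python3 to.py .5757 .2996 .033 -5; python3 -c "
from h import *
im,p=snap('wrist','w2.png');im,p=snap('top','t2.png')"
```

```text
t4.2 pos [0.5761 0.2989 0.1801] yaw -5.0 -> tx 0.08 ty -0.05 tz 14.71 spin 0.0 gap 0.0299 F 30.5
```

View pics/w2.png

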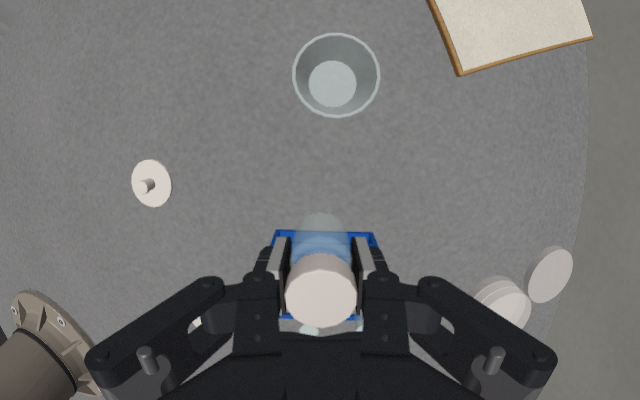

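The vial (cap at (321,290)) is held upright between the pads, the beaker is at (336,75), and the rack lies behind the gripper. Lowering it now.

Emit:
drive_tool(
  series=[
    {"tx": 0, "ty": 0, "tz": 13, "spin": 0, "jaw": 2.5},
    {"tx": 0, "ty": 0, "tz": 13, "spin": 0, "jaw": 2.5},
    {"tx": 0, "ty": 0, "tz": 13, "spin": 0, "jaw": 2.5},
    {"tx": 0, "ty": 0, "tz": 14, "spin": 0, "jaw": 2.5},
    {"tx": 0, "ty": 0, "tz": 14.8, "spin": 0, "jaw": 2.5},
    {"tx": 0, "ty": 0, "tz": 14.8, "spin": 0, "jaw": 2.5},
    {"tx": 0, "ty": 0, "tz": 14.8, "spin": 0, "jaw": 2.5},
  ],
)

```text
t: 5.0
position: [0.5772, 0.2995, 0.0339]
tool_rot: [2.316, 2.122, 0.003]
ft_force: [-0.8, 0.1, -0.5]
finger_gap: 0.0295
grasp_force: 30.5
```

Emit:
drive_tool(
  series=[
    {"tx": 0, "ty": 0, "tz": 0, "spin": 0, "jaw": 6},
    {"tx": 0, "ty": 0, "tz": 0, "spin": 0, "jaw": 6},
    {"tx": 0, "ty": 0, "tz": 0, "spin": 0, "jaw": 6},
    {"tx": 0, "ty": 0, "tz": 0, "spin": 0, "jaw": 6},
    {"tx": 0, "ty": 0, "tz": -10, "spin": 0, "jaw": 6},
    {"tx": 0, "ty": 0, "tz": -20, "spin": 0, "jaw": 6},
    {"tx": 0, "ty": 0, "tz": -20, "spin": 0, "jaw": 6},
    {"tx": 0, "ty": 0, "tz": -20, "spin": 0, "jaw": 6},
    {"tx": 0, "ty": 0, "tz": -20, "spin": 0, "jaw": 6},
    {"tx": 0, "ty": 0, "tz": -20, "spin": 0, "jaw": 6},
  ],
)

```text
t: 6.0
position: [0.5767, 0.2996, 0.2336]
tool_rot: [-2.316, -2.123, -0.004]
ft_force: [0.1, -0.3, -0.1]
finger_gap: 0.0599
grasp_force: 0.0
```

```bash
python3 to.py .365 -.305 .231 -5; python3 -c "
from h import *
im,p=snap('wrist','w3.png');print(proj(p,[.5757,.2976,.07],1))
g=im.min(2);u,v=proj(p,[.5757,.2976,.07],1).astype(int)
m=(g>150).astype(np.uint8);n,l,s,c=cv2.connectedComponentsWithStats(m)
for i in range(1,n):
  if s[i][4]>150 and np.hypot(*(c[i]-[u,v]))<60:print(c[i],s[i],onz(p,*c[i],.07,True))"
```

```text
t6.0 pos [0.5767 0.2996 0.2336] yaw -5.0 -> tx -62.07 ty -15.84 tz 0.12 spin 0.0 gap 0.0599 F 0.0
[319.66471348 181.86554427]
[320.48684211 180.89210526] [306 163  30  35 760] [0.57662093 0.2985399  0.07      ]
```

Emit:
drive_tool(
  series=[
    {"tx": -62, "ty": -15.8, "tz": 0, "spin": 0, "jaw": 7},
    {"tx": -62, "ty": -15.8, "tz": 0, "spin": 0, "jaw": 7},
    {"tx": -62, "ty": -15.8, "tz": 0, "spin": 0, "jaw": 7},
    {"tx": -62, "ty": -15.8, "tz": 0, "spin": 0, "jaw": 7},
    {"tx": -62, "ty": -15.8, "tz": 0, "spin": 0, "jaw": 7},
    {"tx": -62, "ty": -15.8, "tz": 0, "spin": 0, "jaw": 7},
    {"tx": -62, "ty": -15.8, "tz": 0, "spin": 0, "jaw": 7},
    {"tx": -62, "ty": -15.8, "tz": 0, "spin": 0, "jaw": 7},
    {"tx": -62, "ty": -15.8, "tz": 0, "spin": 0, "jaw": 7},
    {"tx": -62, "ty": -15.8, "tz": 0, "spin": 0, "jaw": 7},
  ],
)

```text
t: 7.05
position: [0.4095, -0.174, 0.2315]
tool_rot: [-2.315, -2.122, 0.001]
ft_force: [1.2, -0.6, -0.4]
finger_gap: 0.07
grasp_force: 0.0
```

Emit:
drive_tool(
  series=[
    {"tx": 0, "ty": 0, "tz": 0, "spin": 0, "jaw": 7},
    {"tx": 0, "ty": 0, "tz": 0, "spin": 0, "jaw": 7},
  ],
)

```text
t: 7.25
position: [0.4102, -0.1732, 0.2316]
tool_rot: [-2.318, -2.119, 0.002]
ft_force: [-0.3, 1.4, -0.6]
finger_gap: 0.0699
grasp_force: 0.0
```

```bash
python3 to.py .365 -.305 .2 -5 .365 -.305 .066 -5
```

```text
t7.2 pos [ 0.4102 -0.1732  0.2316] yaw -5.1 -> tx -13.53 ty -3.32 tz 3.17 spin -0.1 gap 0.0699 F 0.0
t7.2 pos [ 0.4102 -0.1732  0.2316] yaw -5.1 -> tx -13.53 ty -3.30 tz 16.57 spin -0.1 gap 0.0699 F 0.0
```

Emit:
drive_tool(
  series=[
    {"tx": -13.5, "ty": -3.3, "tz": 3, "spin": 0, "jaw": 7},
    {"tx": -13.5, "ty": -3.3, "tz": 3, "spin": 0, "jaw": 7},
    {"tx": -13.5, "ty": -3.3, "tz": 3, "spin": 0, "jaw": 7},
    {"tx": -13.5, "ty": -3.3, "tz": 3, "spin": 0, "jaw": 7},
    {"tx": -13.5, "ty": -3.3, "tz": 3, "spin": 0, "jaw": 7},
  ],
)

```text
t: 7.75
position: [0.3661, -0.3042, 0.2014]
tool_rot: [-2.317, -2.12, 0.004]
ft_force: [0.2, 1.3, 0.0]
finger_gap: 0.0701
grasp_force: 0.0
```

```bash
python3 to.py .365 -.305 .068 -5; python3 -c "
from h import *
im,p=snap('wrist','w4.png');print(proj(p,[.365,-.305,.112],1))"
```

```text
t7.8 pos [ 0.3661 -0.3042  0.2014] yaw -5.1 -> tx -0.08 ty -0.06 tz 13.34 spin -0.1 gap 0.0701 F 0.0
[319.69735007 201.92414838]
```

View pics/w4.png

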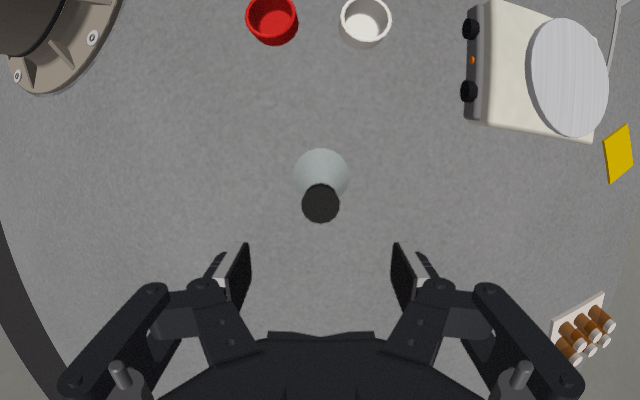

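The stopper is at (320.5,203) and was predicted at (319.7,202), so the gripper is well centred over the flask. Descend and grip.

Emit:
drive_tool(
  series=[
    {"tx": -0.1, "ty": 0, "tz": 13.3, "spin": 0, "jaw": 7},
    {"tx": -0.1, "ty": 0, "tz": 13.3, "spin": 0, "jaw": 7},
    {"tx": -0.1, "ty": 0, "tz": 13.3, "spin": 0, "jaw": 7},
    {"tx": -0.1, "ty": 0, "tz": 13.3, "spin": 0, "jaw": 7},
    {"tx": -0.1, "ty": 0, "tz": 13.3, "spin": 0, "jaw": 2},
    {"tx": -0.1, "ty": 0, "tz": 13.3, "spin": 0, "jaw": 2},
    {"tx": -0.1, "ty": 0, "tz": 13.3, "spin": 0, "jaw": 2},
    {"tx": -0.1, "ty": 0, "tz": 13.3, "spin": 0, "jaw": 2},
    {"tx": -0.1, "ty": 0, "tz": 13.3, "spin": 0, "jaw": 2},
    {"tx": -0.1, "ty": 0, "tz": 13.3, "spin": 0, "jaw": 2},
  ],
  force=40,
)

```text
t: 8.8
position: [0.3676, -0.3056, 0.0709]
tool_rot: [2.314, 2.121, 0.003]
ft_force: [-1.8, 1.5, 13.0]
finger_gap: 0.029
grasp_force: 38.2
```

Emit:
drive_tool(
  series=[
    {"tx": 0, "ty": 0, "tz": 0, "spin": 0, "jaw": 2},
    {"tx": 0, "ty": 0, "tz": 0, "spin": 0, "jaw": 2},
    {"tx": 0, "ty": 0, "tz": 0, "spin": 0, "jaw": 2},
  ],
)

```text
t: 9.1
position: [0.3676, -0.3057, 0.071]
tool_rot: [2.314, 2.121, 0.003]
ft_force: [-1.6, 1.5, 13.5]
finger_gap: 0.0289
grasp_force: 38.2
```

```bash
python3 to.py .6495 .2915 .217 -5
```

```text
t9.1 pos [ 0.3676 -0.3057  0.071 ] yaw -5.0 -> tx 61.93 ty 22.95 tz -14.56 spin 0.0 gap 0.0289 F 38.2
```

Emit:
drive_tool(
  series=[
    {"tx": 0, "ty": 0, "tz": -16, "spin": 0, "jaw": 2},
    {"tx": 0, "ty": 0, "tz": -16, "spin": 0, "jaw": 2},
    {"tx": 0, "ty": 0, "tz": -16, "spin": 0, "jaw": 2},
    {"tx": 30, "ty": 11.1, "tz": -16, "spin": 0, "jaw": 2},
    {"tx": 30, "ty": 11.1, "tz": -16, "spin": 0, "jaw": 2},
    {"tx": 30, "ty": 11.1, "tz": -16, "spin": 0, "jaw": 2},
    {"tx": 30, "ty": 11.1, "tz": -16, "spin": 0, "jaw": 2},
    {"tx": 30, "ty": 11.1, "tz": -16, "spin": 0, "jaw": 2},
    {"tx": 30, "ty": 11.1, "tz": -16, "spin": 0, "jaw": 2},
    {"tx": 30, "ty": 11.1, "tz": -16, "spin": 0, "jaw": 2},
  ],
)

```text
t: 10.1
position: [0.5047, -0.0112, 0.2302]
tool_rot: [2.311, 2.128, 0.003]
ft_force: [-1.0, -1.2, -0.9]
finger_gap: 0.0289
grasp_force: 40.0
```

```bash
python3 to.py .6495 .2915 .231 -5;  python3 -c "
from h import *
im,p=snap('side','s5.png')"
```

```text
t10.1 pos [ 0.5047 -0.0112  0.2302] yaw -4.7 -> tx 31.36 ty 11.95 tz -0.02 spin 0.3 gap 0.0289 F 40.0
```

View pics/s5.png

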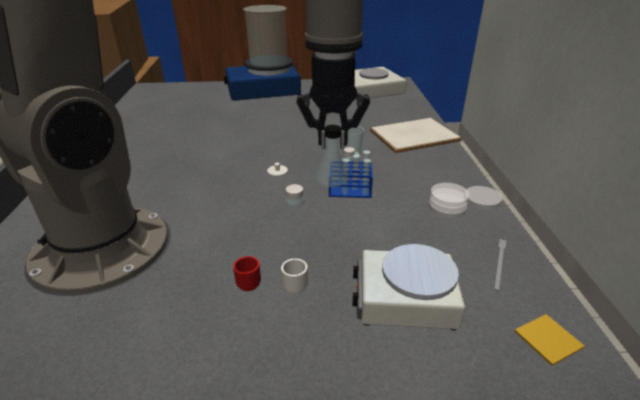

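The flask hangs upright in the gripper at about (332,155). Everything else is undisturbed.

Emit:
drive_tool(
  series=[
    {"tx": 31.4, "ty": 11.9, "tz": 0, "spin": 0, "jaw": 2},
    {"tx": 31.4, "ty": 11.9, "tz": 0, "spin": 0, "jaw": 2},
    {"tx": 31.4, "ty": 11.9, "tz": 0, "spin": 0, "jaw": 2},
    {"tx": 31.4, "ty": 11.9, "tz": 0, "spin": 0, "jaw": 2},
    {"tx": 31.4, "ty": 11.9, "tz": 0, "spin": 0, "jaw": 2},
    {"tx": 31.4, "ty": 11.9, "tz": 0, "spin": 0, "jaw": 2},
    {"tx": 31.4, "ty": 11.9, "tz": 0, "spin": 0, "jaw": 2},
    {"tx": 31.4, "ty": 11.9, "tz": 0, "spin": 0, "jaw": 2},
    {"tx": 31.4, "ty": 11.9, "tz": 0, "spin": 0, "jaw": 2},
    {"tx": 31.4, "ty": 11.9, "tz": 0, "spin": 0, "jaw": 2},
  ],
)

```text
t: 11.15
position: [0.649, 0.2849, 0.2302]
tool_rot: [2.317, 2.12, 0.0]
ft_force: [-0.1, -1.3, -1.4]
finger_gap: 0.0285
grasp_force: 40.1
```

```bash
python3 to.py .6495 .2915 .072 -5
```

```text
t11.2 pos [0.649  0.2849 0.2302] yaw -5.1 -> tx 0.67 ty -0.02 tz 15.82 spin -0.1 gap 0.0285 F 40.1
```

Emit:
drive_tool(
  series=[
    {"tx": 0.6, "ty": 0, "tz": 4, "spin": 0, "jaw": 2},
    {"tx": 0.6, "ty": 0, "tz": 9, "spin": 0, "jaw": 2},
    {"tx": 0.6, "ty": 0, "tz": 13, "spin": 0, "jaw": 2},
    {"tx": 0.6, "ty": 0, "tz": 15, "spin": 0, "jaw": 2},
    {"tx": 0.6, "ty": 0, "tz": 15.7, "spin": 0, "jaw": 2},
    {"tx": 0.6, "ty": 0, "tz": 15.9, "spin": 0, "jaw": 2},
    {"tx": 0.6, "ty": 0, "tz": 15.9, "spin": 0, "jaw": 2},
    {"tx": 0.6, "ty": 0, "tz": 15.9, "spin": 0, "jaw": 2},
  ],
)

```text
t: 11.95
position: [0.6504, 0.2925, 0.072]
tool_rot: [2.316, 2.122, 0.003]
ft_force: [1.0, 0.3, -1.1]
finger_gap: 0.0285
grasp_force: 40.1
```

Emit:
drive_tool(
  series=[
    {"tx": 0, "ty": 0, "tz": 0, "spin": 0, "jaw": 5},
    {"tx": 0, "ty": 0, "tz": 0, "spin": 0, "jaw": 5},
    {"tx": 0, "ty": 0, "tz": 0, "spin": 0, "jaw": 5},
    {"tx": 0, "ty": 0, "tz": 0, "spin": 0, "jaw": 5},
    {"tx": 0, "ty": 0, "tz": -8, "spin": 0, "jaw": 5},
    {"tx": 0, "ty": 0, "tz": -16, "spin": 0, "jaw": 5},
    {"tx": 0, "ty": 0, "tz": -16, "spin": 0, "jaw": 5},
    {"tx": 0, "ty": 0, "tz": -16, "spin": 0, "jaw": 5},
    {"tx": 0, "ty": 0, "tz": -16, "spin": 0, "jaw": 5},
  ],
)

```text
t: 12.85
position: [0.6504, 0.2926, 0.2326]
tool_rot: [2.316, 2.122, 0.006]
ft_force: [0.1, 0.2, -0.4]
finger_gap: 0.0498
grasp_force: 0.0
```

```bash
python3 to.py .4225 -.1461 .235 85; python3 -c "
from h import *
im,p=snap('wrist','w6.png')
t=proj(p,[.6495,.2915,.112],1);print(t)
m=(im.max(2)<45).astype(np.uint8);n,l,s,c=cv2.connectedComponentsWithStats(m)
for i in range(1,n):
  if s[i][4]>150 and np.hypot(*(c[i]-t))<40:print(c[i],s[i],onz(p,*c[i],.112,True))"
```

```text
t12.8 pos [0.6504 0.2926 0.2326] yaw -5.0 -> tx -45.69 ty -18.89 tz -0.40 spin -90.0 gap 0.0498 F 0.0
[319.32131469 192.15000649]
[317.22332506 192.32506203] [302 175  32  35 806] [0.64764286 0.29150285 0.112     ]
```

View pics/w6.png

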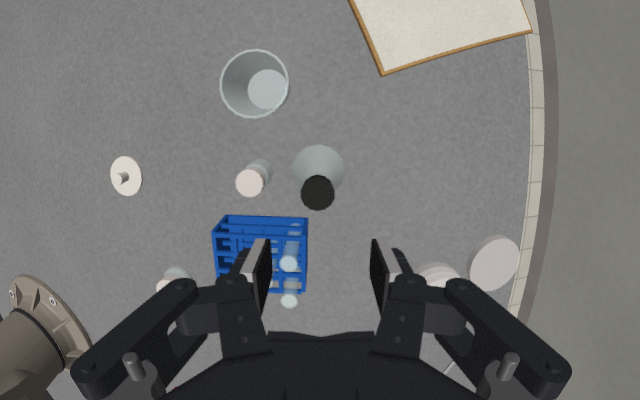

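The flask (stopper at (317,192)) stands upright behind the vial (250,182), about 71 mm centre to centre. Next is the crucible.

Emit:
drive_tool(
  series=[
    {"tx": -45.7, "ty": -18.9, "tz": 0, "spin": -90, "jaw": 8.5},
    {"tx": -45.7, "ty": -18.9, "tz": 0, "spin": -90, "jaw": 8.5},
    {"tx": -45.7, "ty": -18.9, "tz": 0, "spin": -90, "jaw": 8.5},
    {"tx": -45.7, "ty": -18.9, "tz": 0, "spin": -90, "jaw": 8.5},
    {"tx": -45.7, "ty": -18.9, "tz": 0, "spin": -90, "jaw": 8.5},
    {"tx": -45.7, "ty": -18.9, "tz": 0, "spin": -90, "jaw": 8.5},
    {"tx": -45.7, "ty": -18.9, "tz": 0, "spin": -90, "jaw": 8.5},
    {"tx": -45.7, "ty": -18.9, "tz": 0, "spin": -90, "jaw": 8.5},
    {"tx": -45.7, "ty": -18.9, "tz": 0, "spin": -90, "jaw": 8.5},
    {"tx": -45.7, "ty": -18.9, "tz": 0, "spin": -90, "jaw": 8.5},
  ],
)

```text
t: 13.9
position: [0.4211, -0.1448, 0.2293]
tool_rot: [-0.266, -3.129, -0.0]
ft_force: [1.0, -0.5, 0.4]
finger_gap: 0.0851
grasp_force: 0.0
```

Emit:
drive_tool(
  series=[
    {"tx": 0, "ty": 0, "tz": 0, "spin": 0, "jaw": 8.5},
    {"tx": 0, "ty": 0, "tz": 0, "spin": 0, "jaw": 8.5},
  ],
)

```text
t: 14.1
position: [0.4224, -0.1437, 0.2295]
tool_rot: [-0.279, -3.128, -0.0]
ft_force: [0.2, 0.2, 0.2]
finger_gap: 0.085
grasp_force: 0.0
```

```bash
python3 to.py .4225 -.1461 .16 85 .4225 -.1461 .02 85
```

```text
t14.1 pos [ 0.4224 -0.1437  0.2295] yaw 79.8 -> tx -0.06 ty -0.23 tz 6.95 spin -5.2 gap 0.0850 F 0.0
t14.1 pos [ 0.4224 -0.1437  0.2295] yaw 79.8 -> tx -0.08 ty -0.23 tz 20.95 spin -5.2 gap 0.0850 F 0.0
```

Emit:
drive_tool(
  series=[
    {"tx": 0, "ty": -0.2, "tz": 5, "spin": 0, "jaw": 8.5},
    {"tx": 0, "ty": -0.2, "tz": 10, "spin": 0, "jaw": 8.5},
    {"tx": 0, "ty": -0.2, "tz": 15, "spin": 0, "jaw": 8.5},
    {"tx": 0, "ty": -0.2, "tz": 19, "spin": 0, "jaw": 8.5},
    {"tx": 0, "ty": -0.2, "tz": 21, "spin": 0, "jaw": 8.5},
    {"tx": 0, "ty": -0.2, "tz": 21, "spin": 0, "jaw": 8.5},
    {"tx": 0, "ty": -0.2, "tz": 21, "spin": 0, "jaw": 8.5},
  ],
)

```text
t: 14.8
position: [0.4227, -0.1451, 0.0202]
tool_rot: [-0.276, -3.128, 0.001]
ft_force: [0.6, -0.0, 0.8]
finger_gap: 0.085
grasp_force: 0.0
```

Emit:
drive_tool(
  series=[
    {"tx": 0, "ty": 0, "tz": 0, "spin": 0, "jaw": 4},
    {"tx": 0, "ty": 0, "tz": 0, "spin": 0, "jaw": 4},
    {"tx": 0, "ty": 0, "tz": 0, "spin": 0, "jaw": 4},
    {"tx": 0, "ty": 0, "tz": 0, "spin": 0, "jaw": 4},
    {"tx": 0, "ty": 0, "tz": 0, "spin": 0, "jaw": 4},
    {"tx": 0, "ty": 0, "tz": 0, "spin": 0, "jaw": 4},
    {"tx": 0, "ty": 0, "tz": 0, "spin": 0, "jaw": 4},
  ],
  force=30,
)

```text
t: 15.5
position: [0.4237, -0.1452, 0.0214]
tool_rot: [0.275, 3.128, 0.001]
ft_force: [-3.1, 2.7, 14.1]
finger_gap: 0.0484
grasp_force: 28.9
```

Emit:
drive_tool(
  series=[
    {"tx": 0, "ty": 0, "tz": -18, "spin": 0, "jaw": 4},
    {"tx": 0, "ty": 0, "tz": -18, "spin": 0, "jaw": 4},
    {"tx": 0, "ty": 0, "tz": -18, "spin": 0, "jaw": 4},
    {"tx": 0, "ty": 0, "tz": -18, "spin": 0, "jaw": 4},
    {"tx": 0, "ty": 0, "tz": -18, "spin": 0, "jaw": 4},
  ],
)

```text
t: 16.0
position: [0.4249, -0.1455, 0.2041]
tool_rot: [0.275, 3.123, 0.005]
ft_force: [0.0, -0.2, -1.0]
finger_gap: 0.0483
grasp_force: 33.6
```

```bash
python3 to.py .642 -.2008 .2 80; python3 -c "
from h import *
im,p=snap('wrist','w7.png')"
```

```text
t16.0 pos [ 0.4249 -0.1455  0.2041] yaw 79.9 -> tx -22.34 ty -1.66 tz 0.55 spin -0.1 gap 0.0483 F 33.6
```

View pics/w7.png

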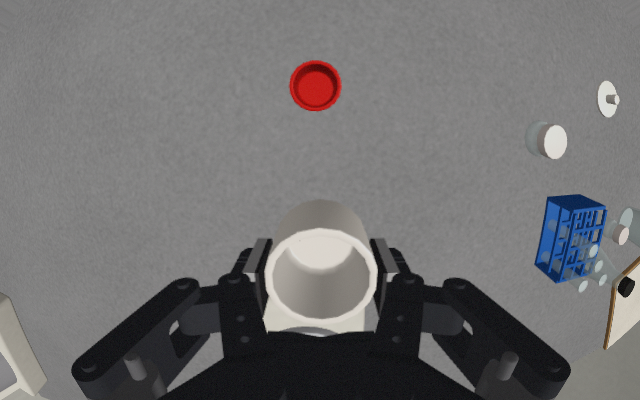

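The crucible is held upright and centred between the pads, with its rim at (321,275). The red cup is untouched at (315,86).

Emit:
drive_tool(
  series=[
    {"tx": -22.4, "ty": -1.7, "tz": 0, "spin": 0, "jaw": 4},
    {"tx": -22.4, "ty": -1.7, "tz": 0, "spin": 0, "jaw": 4},
    {"tx": -22.4, "ty": -1.7, "tz": 0, "spin": 0, "jaw": 4},
    {"tx": -22.4, "ty": -1.7, "tz": 0, "spin": 0, "jaw": 4},
    {"tx": -22.4, "ty": -1.7, "tz": 0, "spin": 0, "jaw": 4},
    {"tx": -22.4, "ty": -1.7, "tz": 0, "spin": 0, "jaw": 4},
    {"tx": -22.4, "ty": -1.7, "tz": 0, "spin": 0, "jaw": 4},
    {"tx": -22.4, "ty": -1.7, "tz": 0, "spin": 0, "jaw": 4},
  ],
)

```text
t: 16.85
position: [0.6393, -0.2014, 0.1995]
tool_rot: [-0.277, -3.128, -0.0]
ft_force: [-1.1, -0.3, -1.2]
finger_gap: 0.0482
grasp_force: 33.5
```

```bash
python3 to.py .643 -.2008 .1065 80
```

```text
t16.9 pos [ 0.6393 -0.2014  0.1995] yaw 79.9 -> tx -0.37 ty 0.12 tz 9.30 spin -0.1 gap 0.0482 F 33.5
```

Emit:
drive_tool(
  series=[
    {"tx": -0.3, "ty": 0.1, "tz": 3, "spin": 0, "jaw": 4},
    {"tx": -0.3, "ty": 0.1, "tz": 6, "spin": 0, "jaw": 4},
    {"tx": -0.3, "ty": 0.1, "tz": 8, "spin": 0, "jaw": 4},
    {"tx": -0.3, "ty": 0.1, "tz": 9, "spin": 0, "jaw": 4},
    {"tx": -0.3, "ty": 0.1, "tz": 9.2, "spin": 0, "jaw": 4},
    {"tx": -0.3, "ty": 0.1, "tz": 9.2, "spin": 0, "jaw": 4},
    {"tx": -0.3, "ty": 0.1, "tz": 9.2, "spin": 0, "jaw": 4},
  ],
)

```text
t: 17.55
position: [0.644, -0.2011, 0.1096]
tool_rot: [0.276, 3.128, -0.0]
ft_force: [0.8, 0.0, -1.1]
finger_gap: 0.0483
grasp_force: 33.5
```

```bash
python3 to.py .643 -.2008 .1065 80; python3 -c "
from h import *
print(env.get_obs()['ft_force'])"
```

```text
t17.6 pos [ 0.644  -0.2011  0.1096] yaw 79.9 -> tx 0.11 ty 0.01 tz 0.31 spin -0.1 gap 0.0483 F 33.5
[ 0.7965005   0.00348519 -1.07971706]
```

Emit:
drive_tool(
  series=[
    {"tx": 0.1, "ty": 0, "tz": 0.3, "spin": 0, "jaw": 4},
    {"tx": 0.1, "ty": 0, "tz": 0.3, "spin": 0, "jaw": 4},
    {"tx": 0.1, "ty": 0, "tz": 0.3, "spin": 0, "jaw": 4},
    {"tx": 0.1, "ty": 0, "tz": 0.3, "spin": 0, "jaw": 7},
    {"tx": 0.1, "ty": 0, "tz": 0.3, "spin": 0, "jaw": 7},
    {"tx": 0.1, "ty": 0, "tz": 0.3, "spin": 0, "jaw": 7},
    {"tx": 0.1, "ty": 0, "tz": 0.3, "spin": 0, "jaw": 7},
    {"tx": 0.1, "ty": 0, "tz": -3, "spin": 0, "jaw": 7},
    {"tx": 0.1, "ty": 0, "tz": -8, "spin": 0, "jaw": 7},
    {"tx": 0.1, "ty": 0, "tz": -14, "spin": 0, "jaw": 7},
  ],
)

```text
t: 18.55
position: [0.642, -0.2007, 0.2395]
tool_rot: [-0.276, -3.128, 0.001]
ft_force: [1.4, -0.3, 0.5]
finger_gap: 0.0697
grasp_force: 0.0
```

Emit:
drive_tool(
  series=[
    {"tx": 0, "ty": 0, "tz": 0, "spin": 0, "jaw": 7},
    {"tx": 0, "ty": 0, "tz": 0, "spin": 0, "jaw": 7},
    {"tx": 0, "ty": 0, "tz": 0, "spin": 0, "jaw": 7},
  ],
)

```text
t: 18.85
position: [0.6422, -0.2002, 0.2374]
tool_rot: [-0.275, -3.128, -0.001]
ft_force: [-0.1, 0.5, -0.8]
finger_gap: 0.0701
grasp_force: 0.0
```

```bash
python3 to.py .375 .3117 .235 80; python3 -c "
from h import *
im,p=snap('wrist','w8.png');t=proj(p,[.643,-.2008,.135],1);print(t)"
```

```text
t18.9 pos [ 0.6422 -0.2002  0.2374] yaw 79.9 -> tx 35.25 ty 45.74 tz 0.30 spin -0.1 gap 0.0701 F 0.0
[320.63892476 198.16849704]
```

View pics/w8.png

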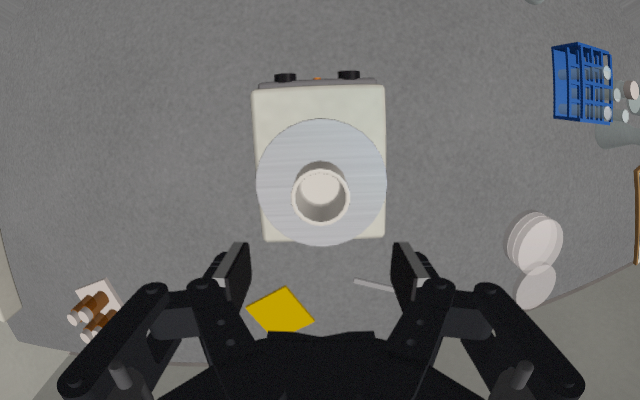

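The crucible stands on the plate with its rim centre at (320.5,196.5); the plate is centred at about (321.5,182.5). Next is the lid.

Emit:
drive_tool(
  series=[
    {"tx": 35.2, "ty": 45.7, "tz": 0, "spin": 0, "jaw": 5},
    {"tx": 35.2, "ty": 45.7, "tz": 0, "spin": 0, "jaw": 5},
    {"tx": 35.2, "ty": 45.7, "tz": 0, "spin": 0, "jaw": 5},
    {"tx": 35.2, "ty": 45.7, "tz": 0, "spin": 0, "jaw": 5},
    {"tx": 35.2, "ty": 45.7, "tz": 0, "spin": 0, "jaw": 5},
    {"tx": 35.2, "ty": 45.7, "tz": 0, "spin": 0, "jaw": 5},
    {"tx": 35.2, "ty": 45.7, "tz": 0, "spin": 0, "jaw": 5},
    {"tx": 35.2, "ty": 45.7, "tz": 0, "spin": 0, "jaw": 5},
    {"tx": 35.2, "ty": 45.7, "tz": 0, "spin": 0, "jaw": 5},
    {"tx": 35.2, "ty": 45.7, "tz": 0, "spin": 0, "jaw": 5},
  ],
)

```text
t: 19.9
position: [0.4096, 0.2441, 0.2378]
tool_rot: [-0.275, -3.129, 0.001]
ft_force: [1.4, -1.2, 0.4]
finger_gap: 0.05
grasp_force: 0.0
```

```bash
python3 to.py .375 .3117 .12 80; python3 -c "
from h import *
im,p=snap('top','t9.png');print(onz(p,430,128.2,.085))
c=cv2.cvtColor(im[85:150,395:465],cv2.COLOR_RGB2BGR);cv2.imwrite('pics/c9.png',cv2.resize(c,None,fx=8,fy=8,interpolation=cv2.INTER_CUBIC))"
```

```text
t19.9 pos [0.4096 0.2441 0.2378] yaw 80.0 -> tx 4.58 ty 6.06 tz 11.78 spin -0.0 gap 0.0500 F 0.0
[ 0.64184839 -0.20077281  0.085     ]
```

View pics/c9.png

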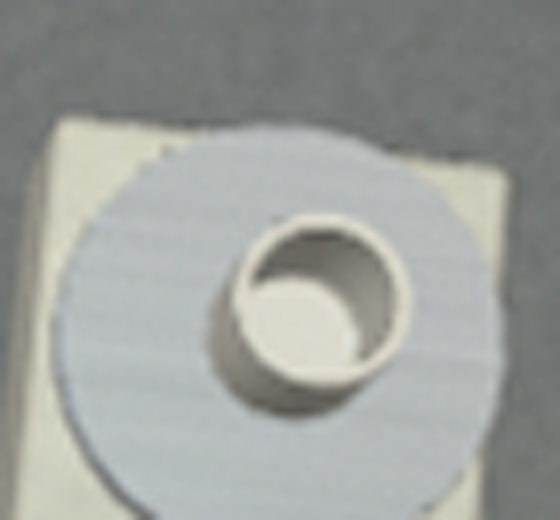

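In the top view the crucible rim is centred at about (435.1,122.5). Compute its position from both cameras while continuing to the lid.

Emit:
drive_tool(
  series=[
    {"tx": 4.6, "ty": 6, "tz": 4, "spin": 0, "jaw": 5},
    {"tx": 4.6, "ty": 6, "tz": 8, "spin": 0, "jaw": 5},
    {"tx": 4.6, "ty": 6, "tz": 11.8, "spin": 0, "jaw": 5},
    {"tx": 4.6, "ty": 6, "tz": 11.8, "spin": 0, "jaw": 5},
    {"tx": 4.6, "ty": 6, "tz": 11.8, "spin": 0, "jaw": 5},
  ],
)

```text
t: 20.45
position: [0.3769, 0.3083, 0.1203]
tool_rot: [-0.278, -3.129, 0.006]
ft_force: [0.1, -0.2, 0.9]
finger_gap: 0.0501
grasp_force: 0.0
```

```bash
python3 to.py .375 .3117 .009 80; python3 -c "
from h import *
p=camera_params('top');print('cruc',onz(p,435.1,122.5,.135))
im,p=snap('wrist','w10.png');t=proj(p,[.375,.3117,.005],1);print(t)
m=(im.min(2)>150).astype(np.uint8);n,l,s,c=cv2.connectedComponentsWithStats(m)
for i in range(1,n):
  if s[i][4]>300 and np.hypot(*(c[i]-t))<60:print(c[i],s[i],onz(p,*c[i],.005,True))"
```

```text
t20.4 pos [0.3769 0.3083 0.1203] yaw 79.9 -> tx 0.24 ty 0.34 tz 11.13 spin -0.1 gap 0.0501 F 0.0
cruc [ 0.64103178 -0.20082903  0.135     ]
[325.07144502 190.16566353]
[324.86612999 190.28056052] [ 292  158   67   65 3354] [0.37507002 0.31150804 0.005     ]
```

View pics/w10.png

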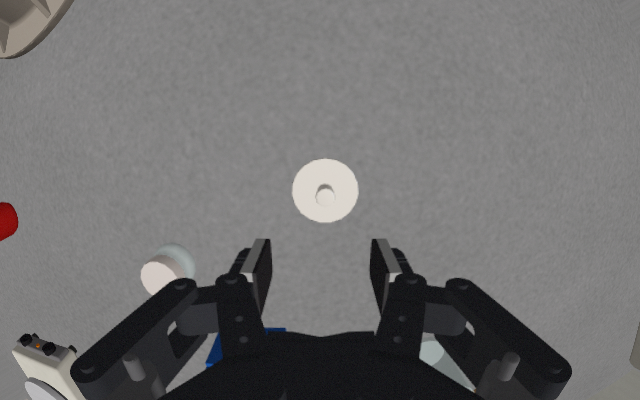

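The lid disc is centred at (324.9,190.3), within 0.3 mm of the estimate, with its knob up. Descend and grip the knob.

Emit:
drive_tool(
  series=[
    {"tx": 0.2, "ty": 0.3, "tz": 4, "spin": 0, "jaw": 5},
    {"tx": 0.2, "ty": 0.3, "tz": 8, "spin": 0, "jaw": 5},
    {"tx": 0.2, "ty": 0.3, "tz": 10, "spin": 0, "jaw": 5},
    {"tx": 0.2, "ty": 0.3, "tz": 11.1, "spin": 0, "jaw": 5},
    {"tx": 0.2, "ty": 0.3, "tz": 11.1, "spin": 0, "jaw": 5},
    {"tx": 0.2, "ty": 0.3, "tz": 11.1, "spin": 0, "jaw": 5},
  ],
)

```text
t: 21.1
position: [0.3763, 0.3137, 0.0111]
tool_rot: [0.277, 3.128, 0.004]
ft_force: [-0.3, -0.4, 0.5]
finger_gap: 0.0501
grasp_force: 0.0
```

```bash
python3 to.py .375 .3115 .009 80
```

```text
t21.1 pos [0.3763 0.3137 0.0111] yaw 79.9 -> tx 0.09 ty -0.24 tz 0.21 spin -0.1 gap 0.0501 F 0.0
```

Emit:
drive_tool(
  series=[
    {"tx": 0.1, "ty": -0.2, "tz": 0.2, "spin": 0, "jaw": 5},
    {"tx": 0.1, "ty": -0.2, "tz": 0.2, "spin": 0, "jaw": 0.8},
    {"tx": 0.1, "ty": -0.2, "tz": 0.2, "spin": 0, "jaw": 0.8},
    {"tx": 0.1, "ty": -0.2, "tz": 0.2, "spin": 0, "jaw": 0.8},
    {"tx": 0.1, "ty": -0.2, "tz": 0.2, "spin": 0, "jaw": 0.8},
    {"tx": 0.1, "ty": -0.2, "tz": 0.2, "spin": 0, "jaw": 0.8},
    {"tx": 0.1, "ty": -0.2, "tz": 0.2, "spin": 0, "jaw": 0.8},
    {"tx": 0.1, "ty": -0.2, "tz": 0.2, "spin": 0, "jaw": 0.8},
    {"tx": 0.1, "ty": -0.2, "tz": 0.2, "spin": 0, "jaw": 0.8},
  ],
  force=30,
)

```text
t: 22.0
position: [0.374, 0.3116, 0.0077]
tool_rot: [-0.275, -3.129, -0.001]
ft_force: [-3.0, -1.5, 11.3]
finger_gap: 0.014
grasp_force: 29.1
```

```bash
python3 to.py .375 .3115 .009 80
```

```text
t22.0 pos [0.374  0.3116 0.0077] yaw 79.9 -> tx -0.10 ty 0.01 tz -0.13 spin -0.1 gap 0.0140 F 29.1
```

Emit:
drive_tool(
  series=[
    {"tx": 0, "ty": 0, "tz": -10, "spin": 0, "jaw": 0.8},
    {"tx": 0, "ty": 0, "tz": -23, "spin": 0, "jaw": 0.8},
    {"tx": 0, "ty": 0, "tz": -23, "spin": 0, "jaw": 0.8},
    {"tx": 0, "ty": 0, "tz": -23, "spin": 0, "jaw": 0.8},
    {"tx": 0, "ty": 0, "tz": -23, "spin": 0, "jaw": 0.8},
    {"tx": 0, "ty": 0, "tz": -23, "spin": 0, "jaw": 0.8},
    {"tx": 0, "ty": 0, "tz": -23, "spin": 0, "jaw": 0.8},
  ],
)

```text
t: 22.7
position: [0.3737, 0.3116, 0.2377]
tool_rot: [-0.275, -3.129, -0.003]
ft_force: [-0.4, 0.9, -0.7]
finger_gap: 0.0142
grasp_force: 29.6
```

```bash
python3 to.py .6425 -.2007 .235 80; python3 -c "
from h import *
im,p=snap('wrist','w11.png')"
```

```text
t22.7 pos [0.3737 0.3116 0.2377] yaw 80.0 -> tx -35.39 ty -45.77 tz 0.18 spin -0.0 gap 0.0142 F 29.6
```

View pics/w11.png

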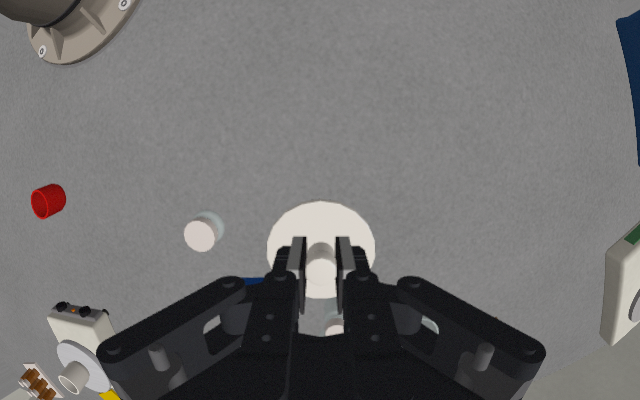

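The lid is held level by its knob at about (320,245). Carry it over the crucible.

Emit:
drive_tool(
  series=[
    {"tx": -35.2, "ty": -45.7, "tz": 0, "spin": 0, "jaw": 0.8},
    {"tx": -35.2, "ty": -45.7, "tz": 0, "spin": 0, "jaw": 0.8},
    {"tx": -35.2, "ty": -45.7, "tz": 0, "spin": 0, "jaw": 0.8},
    {"tx": -35.2, "ty": -45.7, "tz": 0, "spin": 0, "jaw": 0.8},
    {"tx": -35.2, "ty": -45.7, "tz": 0, "spin": 0, "jaw": 0.8},
    {"tx": -35.2, "ty": -45.7, "tz": 0, "spin": 0, "jaw": 0.8},
    {"tx": -35.2, "ty": -45.7, "tz": 0, "spin": 0, "jaw": 0.8},
    {"tx": -35.2, "ty": -45.7, "tz": 0, "spin": 0, "jaw": 0.8},
    {"tx": -35.2, "ty": -45.7, "tz": 0, "spin": 0, "jaw": 0.8},
    {"tx": -35.2, "ty": -45.7, "tz": 0, "spin": 0, "jaw": 0.8},
  ],
)

```text
t: 23.75
position: [0.605, -0.1341, 0.2352]
tool_rot: [-0.276, -3.126, 0.001]
ft_force: [0.5, 1.9, 0.8]
finger_gap: 0.015
grasp_force: 29.6
```

```bash
python3 to.py .6405 -.2008 .16 80
```

```text
t23.8 pos [ 0.605  -0.1341  0.2352] yaw 79.9 -> tx -4.68 ty -5.94 tz 7.52 spin -0.1 gap 0.0150 F 29.6
```

Emit:
drive_tool(
  series=[
    {"tx": -4.7, "ty": -5.9, "tz": 0, "spin": 0, "jaw": 0.8},
    {"tx": -4.7, "ty": -5.9, "tz": 0, "spin": 0, "jaw": 0.8},
    {"tx": -4.7, "ty": -5.9, "tz": 4, "spin": 0, "jaw": 0.8},
    {"tx": -4.7, "ty": -5.9, "tz": 7.5, "spin": 0, "jaw": 0.8},
    {"tx": -4.7, "ty": -5.9, "tz": 7.5, "spin": 0, "jaw": 0.8},
    {"tx": -4.7, "ty": -5.9, "tz": 7.5, "spin": 0, "jaw": 0.8},
    {"tx": -4.7, "ty": -5.9, "tz": 7.5, "spin": 0, "jaw": 0.8},
    {"tx": -4.7, "ty": -5.9, "tz": 7.5, "spin": 0, "jaw": 0.8},
  ],
)

```text
t: 24.55
position: [0.6417, -0.1985, 0.164]
tool_rot: [0.275, 3.127, -0.0]
ft_force: [0.7, 0.2, -0.5]
finger_gap: 0.0143
grasp_force: 29.6
```

```bash
python3 to.py .6405 -.2008 .143 80
```

```text
t24.6 pos [ 0.6417 -0.1985  0.164 ] yaw 79.9 -> tx 0.08 ty -0.25 tz 2.10 spin -0.1 gap 0.0143 F 29.6
```

Emit:
drive_tool(
  series=[
    {"tx": 0.1, "ty": -0.25, "tz": 1, "spin": 0, "jaw": 0.8},
    {"tx": 0.1, "ty": -0.25, "tz": 1.5, "spin": 0, "jaw": 0.8},
    {"tx": 0.1, "ty": -0.25, "tz": 1.8, "spin": 0, "jaw": 0.8},
    {"tx": 0.1, "ty": -0.25, "tz": 2, "spin": 0, "jaw": 0.8},
    {"tx": 0.1, "ty": -0.25, "tz": 2, "spin": 0, "jaw": 0.8},
    {"tx": 0.1, "ty": -0.25, "tz": 2, "spin": 0, "jaw": 0.8},
  ],
)

```text
t: 25.15
position: [0.6399, -0.2008, 0.143]
tool_rot: [0.276, 3.129, 0.0]
ft_force: [-2.3, 0.1, 8.4]
finger_gap: 0.0147
grasp_force: 30.2
```

```bash
python3 to.py .6405 -.2008 .143 80; python3 -c "
from h import *
print(env.get_obs()['ft_force'])"
```

```text
t25.1 pos [ 0.6399 -0.2008  0.143 ] yaw 79.9 -> tx -0.06 ty 0.01 tz 0.00 spin -0.1 gap 0.0147 F 30.2
[-2.31886356  0.13919837  8.41607806]
```

Contact at 8 N, so the lid is seated on the rim. Release, rise, and look.

Emit:
drive_tool(
  series=[
    {"tx": 0, "ty": 0, "tz": -0.05, "spin": 0, "jaw": 4},
    {"tx": 0, "ty": 0, "tz": -0.05, "spin": 0, "jaw": 4},
    {"tx": 0, "ty": 0, "tz": -0.05, "spin": 0, "jaw": 4},
    {"tx": 0, "ty": 0, "tz": -0.05, "spin": 0, "jaw": 4},
    {"tx": 0, "ty": 0, "tz": -3, "spin": 0, "jaw": 4},
    {"tx": 0, "ty": 0, "tz": -7, "spin": 0, "jaw": 4},
    {"tx": 0, "ty": 0, "tz": -11, "spin": 0, "jaw": 4},
    {"tx": 0, "ty": 0, "tz": -12, "spin": 0, "jaw": 4},
    {"tx": 0, "ty": 0, "tz": -12, "spin": 0, "jaw": 4},
    {"tx": 0, "ty": 0, "tz": -12, "spin": 0, "jaw": 4},
  ],
)

```text
t: 26.15
position: [0.6393, -0.2003, 0.2614]
tool_rot: [-0.275, -3.129, -0.001]
ft_force: [0.8, -0.0, 0.1]
finger_gap: 0.0399
grasp_force: 0.0
```

```bash
python3 -c "
from h import *
np.set_printoptions(precision=4,suppress=True)
im,p=snap('wrist','w12.png');print('lid',proj(p,[.641,-.2008,.14],1))
t2,pt=snap('top','t12.png')
s,ps=snap('side','s12.png')
u,v=proj(ps,[.641,-.2008,.13]).astype(int)
a=cv2.resize(s[v-50:v+50,u-50:u+50],(400,400),interpolation=cv2.INTER_CUBIC)
u,v=proj(p,[.641,-.2008,.14],1).astype(int)
b=cv2.resize(im[v-80:v+80,u-80:u+80],(400,400),interpolation=cv2.INTER_CUBIC)
cv2.imwrite('pics/c12.png',np.hstack([a,b])[:,:,::-1]);print(u,v)
m=(im.min(2)>190).astype(np.uint8)
n,l,st,c=cv2.connectedComponentsWithStats(m)
for i in range(1,n):
  if st[i][4]>500 and np.hypot(*(c[i]-[u,v]))<60:print(c[i],st[i],onz(p,*c[i],.14,True))
"
```

```text
lid [320.8274 193.0622]
320 193
[320.536  192.9907] [ 289  163   64   61 2905] [ 0.6409 -0.201   0.14  ]
```

View pics/c12.png

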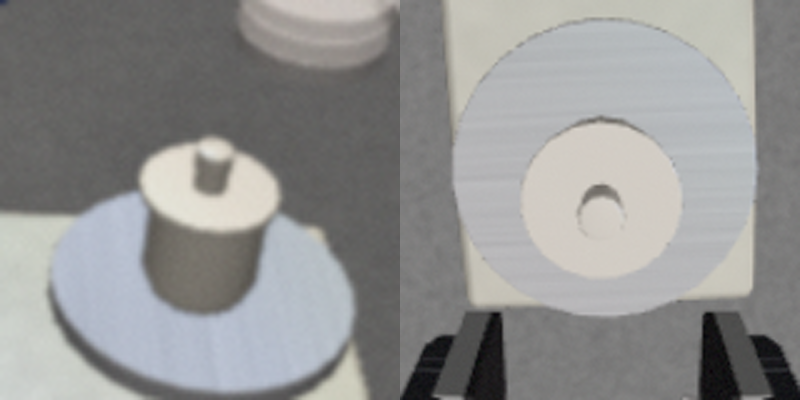

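Left crop (side view): the lid sits level on the crucible. Right crop (wrist view): the lid's centre is (0.641,-0.201), on the crucible's axis and the plate's centre. Vial and flask were checked after release, so I'm handing in.

```bash
python3 -c "
from h import *
print(env.close_job())"
```

```text
the job is handed in; nothing more can be done
None
```

I handed the job in at about 26 s of robot time. By camera, the crucible and its lid are centred on the hot plate, and the vial and flask stand upright at their targets about 71 mm apart. The beaker and squat jar were never touched. The hand-in returned no verdict.

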